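# Square up the ramekins in the baking tray and close the divider on them

## Robot

A 6-joint arm with a two-finger parallel gripper is mounted at the origin on a cart in front of the work surface, level with it; the furniture and walls round the work are solid. World frame = base frame: x ahead of the robot, y to its left, z up, the work surface at z = 0. Lengths are in m, angles in rad, forces in N, time in s.
With the tool pointing down it reaches from about 0.3 to 0.775 m from the base axis. Payload 14.6 kg.
Tool frame: the origin (TCP) lies on the centre line of the jaws, within the pads' length; the fingertips stand 19 mm ahead of it and the grasp point (between the pads) is the TCP; z points along the fingers, y is the line along which they close (so a half turn about z gives the same grasp; the last joint's range is limited). The gripper opens to 85 mm and grips with 20 to 120 N. Pads are 22 mm wide; open, the fingers measure 114 mm over their backs; the gripper's body (76 mm by 85 mm) begins 54 mm behind the grasp point. The pads swing forward as they close: fully open they stand 13 mm farther back than shut.
Start: joints at [-1.413, 0.3, 1.521, -0, 1.321, -0.067], TCP at [0.123, -0.536, 0.25] pointing down, gripper open.
Joint ranges: [-3.03, 3.03], [-0.79, 2.21], [0.23, 2.52], [-1.04, 4.18], [0, 3.07], [-2.55, 2.55]. Speed limits (rad/s): [2.22, 2.22, 2.57, 3.14, 3.14, 3.14].

## Interface

Orientations are given as a rotation vector (axis times angle).
In Python, from cell import * gives the robot as it stands.
- The arm moves only by the tool carry_out, never from a script. Its argument "commands" is text: rows parted by semicolons, each of 7 numbers parted by spaces: the shift along the tool's x, y, z each as a share of 0.25 m, from -1 to 1, then the turn, a rotation vector about the tool's x, y, z each as a share of 45 degrees, from -1 to 1, then the finger opening in mm, from 0 to 85.4. A call has 1 to 12 rows; each row is the pose to reach, as a shift and turn from the pose commanded when the call began, along the tool's axes at that moment; what a row does not reach only later rows make up. A row lasts 1/10 s, in which the tool goes at most 50 mm and 8.59 degrees, less where a joint would pass 70% of its speed; a pose out of reach is approached as far as the arm can. A call with a number of a shift or a turn outside -1 to 1 is refused whole. A call with a gripper value outside its range is refused whole. The fingers move at their own pace and stop on an object; the grip force is fixed at half the most. Time passes only in rows, so rows that repeat a pose let the fingers close. It gives the time, the measured TCP pose, the force, the opening and the grip force at its end, in the units of the state.
- get_state(): the state, without advancing time (a new reading comes with each control period).
- snapshot(name): name is "side" or "top"; returns the picture (384x512x3 uint8, red, green, blue); there is no depth.
- camera_params(name): a dict with "fx", "fy", "cx", "cy" (pixels), "R" (3x3) and "t" (3): a world point X has camera coordinates R X + t. Camera axes: x right, y down, z forward; pixel columns grow to the right and rows downward; lengths in m; the calibration is good to about 2 mm. A picture is of the moment at which its call begins. camera_params takes no time and is no camera call.
- hand_in(): hands the job in; it is judged then, once.
The state is a dict: "clock": time; "q": joint angles; "qvel": joint speeds; "effort": joint torques, N m; "tool_pos": TCP position; "eef_rot": TCP orientation; "wrist_force": force on the tool from outside, world axes, zero at the start; "torque": the same for the moment, N m; "grip_width": opening from 0.0 (shut) to 1.0 (fully open); "grasp_force": force on a finger pad.
Only numpy, scipy, OpenCV 4.12 (cv2) and the standard library are available. Lean on these libraries where they do the work, as an engineer would, in place of code of your own. Each camera call takes 0.05 s, during which the arm holds its last target. There are 200 camera calls.

## Task

Six ramekins stand in the baking tray on the range, and three of them have slid out of line. Stand all six upright on the tray floor in two neat rows of three, close together at the end away from the sliding divider, then slide the divider up snug against them so that they cannot slip when the tray is carried to the oven. Leave the lemon and the jars that stand around the tray where they are.

Things in the scene. Friction and masses are not known exactly. Their poses are not given: they have to be found in the camera images.
- tray: Dark steel baking tray, fixed. Origin: centre of its underside. Inner floor 222 mm along its x by 400 mm along its y, 3 mm above the underside; walls 3 mm thick, 21 mm high (rim bead 5 mm wider). Closed end, where the ramekins belong: inner face at y = -200 mm. Inner long walls at x = -111 and +111 mm: rows of three run along x with 6 mm to spare. The divider starts near the +y end.
- divider (a joint): Travel of the divider (m) toward the closed end (the tray's -y). At value q its face toward the ramekins is 0.364 - q from the closed end's inner face. Two rows of ramekins take 144 mm, so it is snug at 0.220. It slides along the tray's y only, with about 2.5 N of friction, and stays where it is left.
- divider_top (a point): Bright aluminium divider: a straight folded channel across the tray's inner width, 14 mm thick along the tray's y, 46 mm high, ends hooked over the long rims. Point: centre of its top edge, 50 mm above the tray's underside; faces 7 mm either side along the tray's y. It can be pushed with closed fingers from behind (its +y side), above the rim.
- lemon: A yellow lemon, 78 x 55 x 56 mm, at the right of the tray; to be left alone. Origin: centre of its underside.
- jar: An empty glass jar, 63 mm across and 97 mm high, left of the tray; to be left alone. Origin: centre of its underside.
- spice_red: A spice jar with a red cap, 45 mm across and 106 mm high, right of the tray; to be left alone. Origin: centre of its underside.
- spice_yellow: A spice jar with a yellow cap, 42 mm across and 96 mm high, right of the tray; to be left alone. Origin: centre of its underside.
- ramekin1_mid (a point): One of six identical white china ramekins (round straight-sided open dishes, ribbed outside): 72 mm across, 42 mm high, wall 4 mm, inside 64 mm across with a 6 mm thick bottom; about 0.18 kg. Loose in the tray and slides easily. The point is on its axis, half-way up (21 mm above its underside). Which of the six are out of line varies.
- ramekin2_mid (a point): One of six identical white china ramekins (round straight-sided open dishes, ribbed outside): 72 mm across, 42 mm high, wall 4 mm, inside 64 mm across with a 6 mm thick bottom; about 0.18 kg. Loose in the tray and slides easily. The point is on its axis, half-way up (21 mm above its underside). Which of the six are out of line varies.
- ramekin3_mid (a point): One of six identical white china ramekins (round straight-sided open dishes, ribbed outside): 72 mm across, 42 mm high, wall 4 mm, inside 64 mm across with a 6 mm thick bottom; about 0.18 kg. Loose in the tray and slides easily. The point is on its axis, half-way up (21 mm above its underside). Which of the six are out of line varies.
- ramekin4_mid (a point): One of six identical white china ramekins (round straight-sided open dishes, ribbed outside): 72 mm across, 42 mm high, wall 4 mm, inside 64 mm across with a 6 mm thick bottom; about 0.18 kg. Loose in the tray and slides easily. The point is on its axis, half-way up (21 mm above its underside). Which of the six are out of line varies.
- ramekin5_mid (a point): One of six identical white china ramekins (round straight-sided open dishes, ribbed outside): 72 mm across, 42 mm high, wall 4 mm, inside 64 mm across with a 6 mm thick bottom; about 0.18 kg. Loose in the tray and slides easily. The point is on its axis, half-way up (21 mm above its underside). Which of the six are out of line varies.
- ramekin6_mid (a point): One of six identical white china ramekins (round straight-sided open dishes, ribbed outside): 72 mm across, 42 mm high, wall 4 mm, inside 64 mm across with a 6 mm thick bottom; about 0.18 kg. Loose in the tray and slides easily. The point is on its axis, half-way up (21 mm above its underside). Which of the six are out of line varies.
Things that resemble listed ones, but are neither listed nor needed, are in the scene too. What is shaped like the part that bears ramekin5_mid but black is not meant.

How it is judged:
At the end, for the whole second after the job is handed in: Divider snug: within 5 mm of the nearest it can come with two rows of three before it (joint above 0.215). All six ramekins stand between it and the closed end (centres within 113 mm of that end), upright within 0.08 rad, flat on the tray floor (centres at most 28 mm above its underside) (value of joint divider above 0.215 m and y of each of ramekin1_mid, ramekin2_mid, ramekin3_mid, ramekin4_mid, ramekin5_mid, ramekin6_mid in the frame of tray below -0.087 m and z of each of ramekin1_mid, ramekin2_mid, ramekin3_mid, ramekin4_mid, ramekin5_mid, ramekin6_mid in the frame of tray below 0.028 m and angle between each of ramekin1_mid, ramekin2_mid, ramekin3_mid, ramekin4_mid, ramekin5_mid, ramekin6_mid's own z axis and vertical below 0.08 rad); the robot touches nothing.
It fails at once if the glass jar is pushed away or knocked over (distance of jar from where it was at the start of the episode above 0.03 m or angle between jar's own z axis and vertical above 0.5 rad).
It fails at once if the red-capped spice jar is pushed away or knocked over (distance of spice_red from where it was at the start of the episode above 0.03 m or angle between spice_red's own z axis and vertical above 0.5 rad).
It fails at once if the yellow-capped spice jar is pushed away or knocked over (distance of spice_yellow from where it was at the start of the episode above 0.03 m or angle between spice_yellow's own z axis and vertical above 0.5 rad).
It fails at once if the lemon is pushed away (distance of lemon from where it was at the start of the episode above 0.03 m).
It also fails if it takes over 59 s, if anything falls off the work surface, if the arm or the gripper's body presses on something with over 40 N, if the wrist force passes 120 N, or if a joint passes its speed limit or range.

## Working session

There is one attempt and no reset: what is moved stays moved. The work goes in short steps, Python scripts to look and compute and a tool call to move; the robot and the scene stay as the last step left them, time stands still between calls to the robot, and variables do not carry over. Pictures are saved under pics/ and viewed, at most 10 in all, crops included, and the job is handed in when it is done.

Besides the shell and the picture viewer there is one more tool, called after ">>>" as name(argument=value, ...) on one line, values as JSON. carry_out: Moves the arm, as the interface text tells. Shift numbers are shares of 0.25 m and turn numbers shares of 45 degrees, none past 1 either way. Its arguments: {"type":"object","properties":{"commands":{"type":"string"}},"required":["commands"]}

```bash
mkdir -p pics; ls; python3 - <<'E'
from cell import *
import cv2,numpy as np
s=get_state();print(s['clock'],s['tool_pos'],s['eef_rot'],s['grip_width'])
for n in('top','side'):
    cv2.imwrite(f'pics/{n}0.png',cv2.resize(snapshot(n)[:,:,::-1],(800,600),interpolation=cv2.INTER_CUBIC));p=camera_params(n);print(n,p)
E
```

```text
pics
0.0 [ 0.12255484 -0.53594585  0.24969944] [-3.12057290e+00 -3.52264213e-01  8.19488019e-05] 0.9989488579175136
top {'fx': 375.0119486227835, 'fy': 375.0119486227835, 'cx': 254.4618589438247, 'cy': 192.26720236698864, 'R': array([[-0.02048956, -0.99978467,  0.00328615],
       [-0.99565536,  0.0201061 , -0.0909184 ],
       [ 0.09083275, -0.00513475, -0.99585292]]), 't': array([0.06645097, 0.52272648, 1.11837168])}
side {'fx': 413.1579690376139, 'fy': 413.1579690376139, 'cx': 252.66144395687127, 'cy': 191.08968231066984, 'R': array([[ 0.96753484, -0.25228807,  0.01506852],
       [-0.11909794, -0.50770824, -0.8532573 ],
       [ 0.22291705,  0.82376154, -0.52127241]]), 't': array([-0.48816412,  0.13531432,  1.34223145])}
```

View pics/top0.png

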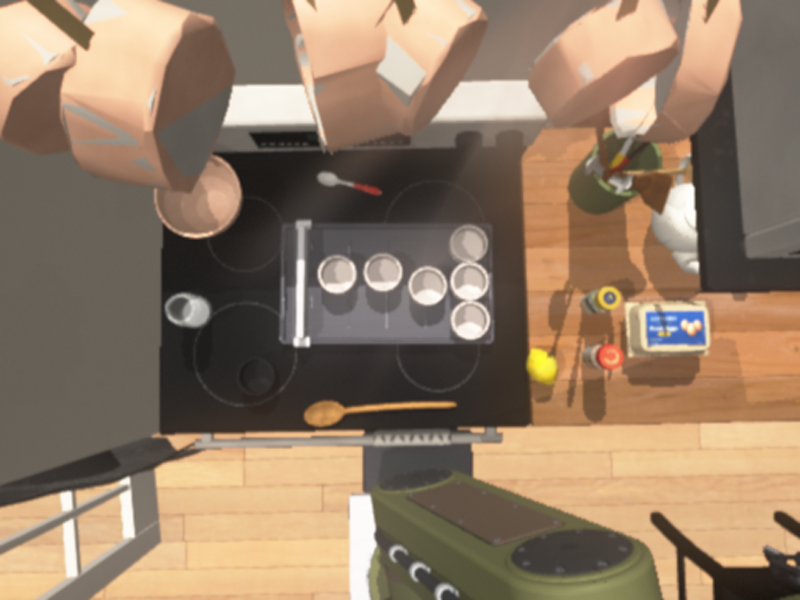

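View pics/side0.png

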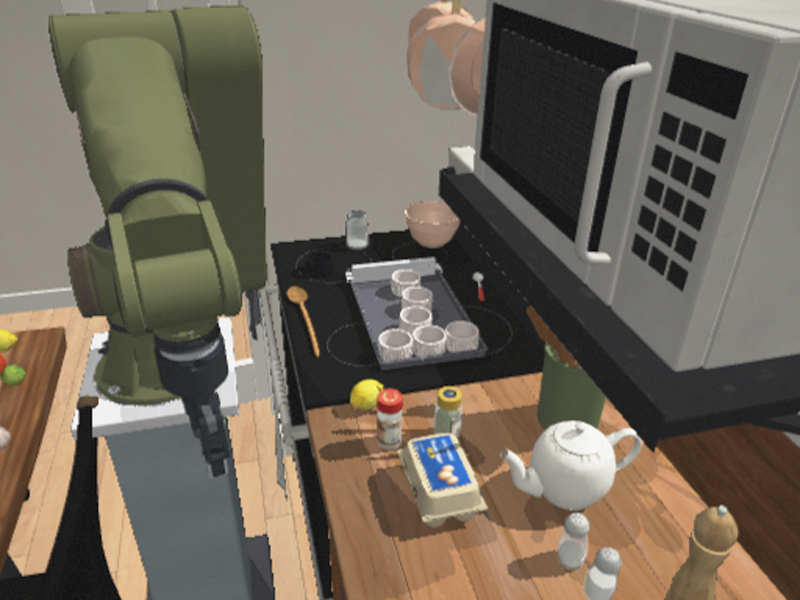

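The top view shows a full row at the closed end, on the right, at (468,244), (470,281) and (470,320). Three loose ramekins sit at (427,287), (383,272) and (337,274), and the divider is at column 302. The side view agrees. Next I'll measure positions.

```bash
cat > h.py <<'E'
from cell import *
import cv2,numpy as np
def ray(n,uv,z):
    p=camera_params(n);R,t=p['R'],p['t'];C=-R.T@t
    d=R.T@np.array([(uv[0]-p['cx'])/p['fx'],(uv[1]-p['cy'])/p['fy'],1.])
    return C+d*(z-C[2])/d[2]
def proj(n,X):
    p=camera_params(n);c=p['R']@np.array(X)+p['t'];return p['fx']*c[0]/c[2]+p['cx'],p['fy']*c[1]/c[2]+p['cy']
def circles(name='c',zr=0.046,roi=(175,140,322,225),draw=True):
    im=snapshot('top');x0,y0,x1,y1=roi;k=6
    c=cv2.resize(im[y0:y1,x0:x1],None,fx=k,fy=k,interpolation=cv2.INTER_CUBIC)
    g=cv2.cvtColor(c,cv2.COLOR_RGB2GRAY)
    h=cv2.HoughCircles(cv2.GaussianBlur(g,(7,7),0),cv2.HOUGH_GRADIENT_ALT,1.5,50,param1=150,param2=0.6,minRadius=64,maxRadius=88)
    out=[]
    for u,v,r in ([] if h is None else h[0]):
        uv=((u+.5)/k-.5+x0,(v+.5)/k-.5+y0);P=ray('top',uv,zr)
        out.append((P[0],P[1],r/k/375*1.07));cv2.circle(c,(int(u),int(v)),int(r),(255,0,0),1)
    if draw: cv2.imwrite(f'pics/{name}.png',cv2.resize(c,(800,int(800*c.shape[0]/c.shape[1])))[:,:,::-1])
    return np.array(sorted(out,key=lambda a:a[1]))
E
python3 - <<'E'
from h import *
np.set_printoptions(precision=4,suppress=True)
print(circles('c1'))
f=.64
for n,u,v,z in[('tray closed far',492,224,.024),('closed near',493,344,.024),('open near',279,343,.024),('open far',284,224,.024),('div far',303,222,.05),('div near',302,346,.05),('lemon',541,366,.03),('red',610,357,.106),('yel',608,298,.096),('jar',190,302,.09)]:
    print(n,ray('top',(u*f,v*f),z))
E
```

```text
[[ 0.5558 -0.0845  0.0365]
 [ 0.5558 -0.0845  0.0319]
 [ 0.6302 -0.0831  0.0347]
 [ 0.4801 -0.0813  0.034 ]
 [ 0.5499 -0.0004  0.0352]
 [ 0.5773  0.0852  0.0349]
 [ 0.576   0.1721  0.035 ]]
tray closed far [ 0.6716 -0.1335  0.024 ]
closed near [ 0.4355 -0.1272  0.024 ]
open near [0.4459 0.2869 0.024 ]
open far [0.6797 0.2765 0.024 ]
div far [0.6769 0.235  0.05  ]
div near [0.4387 0.2383 0.05  ]
lemon [ 0.3914 -0.2169  0.03  ]
red [ 0.4068 -0.3227  0.106 ]
yel [ 0.514  -0.3285  0.096 ]
jar [0.5227 0.4366 0.09  ]
```

View pics/c1.png

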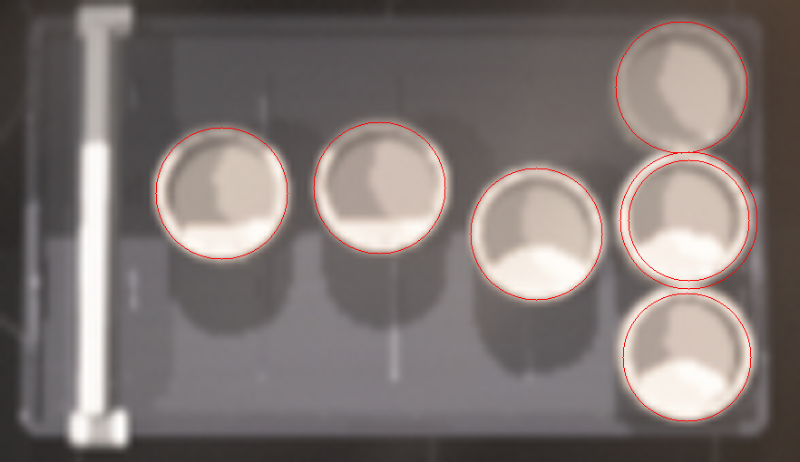

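>>> carry_out(commands="0.96 -0.6 0 0 0 0.286 18;0.96 -0.6 0 0 0 0.286 18;0.96 -0.6 0 0 0 0.286 18;0.96 -0.6 0 0 0 0.286 18;0.96 -0.6 0 0 0 0.286 18;0.96 -0.6 0 0 0 0.286 18;0.96 -0.6 0 0 0 0.286 18;0.96 -0.6 0 0 0 0.286 18;0.96 -0.6 0 0 0 0.286 18")

```text
clock: 1.05
tool_pos: [0.3226, -0.337, 0.2501]
eef_rot: [-3.141, 0.001, 0.0]
wrist_force: [0.4, -0.7, -0.5]
grip_width: 0.209
grasp_force: 0.0
```

>>> carry_out(commands="1 -1 0 0 0 0 18;1 -1 0 0 0 0 18;1 -1 0 0 0 0 18;1 -1 0 0 0 0 18;1 -1 0 0 0 0 18;1 -1 0 0 0 0 18;1 -1 0 0 0 0 18;1 -1 0 0 0 0 18;1 -1 0 0 0 0 18;1 -1 0 0 0 0 18")

```text
clock: 2.05
tool_pos: [0.5724, -0.0879, 0.2501]
eef_rot: [3.142, -0.002, -0.001]
wrist_force: [-0.1, -0.4, 0.9]
grip_width: 0.21
grasp_force: 0.0
```

>>> carry_out(commands="0.018 -0.688 0 0 0 0 18;0.018 -0.688 0.2 0 0 0 18;0.018 -0.688 0.4 0 0 0 18;0.018 -0.688 0.5 0 0 0 18;0.018 -0.688 0.5 0 0 0 18;0.018 -0.688 0.5 0 0 0 18;0.018 -0.688 0.5 0 0 0 18;0.018 -0.688 0.5 0 0 0 18")

```text
clock: 2.85
tool_pos: [0.5783, 0.0841, 0.1273]
eef_rot: [-3.141, 0.003, -0.005]
wrist_force: [-0.9, 0.1, 0.1]
grip_width: 0.21
grasp_force: 0.0
```

>>> carry_out(commands="0 0 0.15 0 0 0 18;0 0 0.25 0 0 0 18;0 0 0.29 0 0 0 18;0 0 0.33 0 0 0 18;0 0 0.33 0 0 0 18;0 0 0.33 0 0 0 27;0 0 0.33 0 0 0 27;0 0 0.33 0 0 0 27")

```text
clock: 3.65
tool_pos: [0.5779, 0.0857, 0.0436]
eef_rot: [-3.141, -0.0, -0.002]
wrist_force: [-0.9, 0.4, -0.3]
grip_width: 0.315
grasp_force: 0.0
```

Inside with no contact. Next I'll drag it +x, then -y.

>>> carry_out(commands="0.06 0 0 0 0 0 27;0.12 0 0 0 0 0 27;0.18 0 0 0 0 0 27;0.22 0 0 0 0 0 27;0.22 0 0 0 0 0 27;0.22 0.08 0 0 0 0 27;0.22 0.16 0 0 0 0 27;0.22 0.24 0 0 0 0 27;0.22 0.30 0 0 0 0 27;0.22 0.35 0 0 0 0 27;0.22 0.36 0 0 0 0 27;0.22 0.36 0 0 0 0 27")

```text
clock: 4.85
tool_pos: [0.6325, -0.0044, 0.0429]
eef_rot: [-3.142, 0.0, -0.0]
wrist_force: [0.2, 0.7, -0.7]
grip_width: 0.315
grasp_force: 0.0
```

```bash
python3 - <<'E'
from h import *
np.set_printoptions(precision=4,suppress=True)
print(circles('c2'))
s=get_state();print(s['tool_pos'],s['wrist_force'])
E
```

```text
[[0.576  0.1721 0.0351]]
[ 0.6326 -0.004   0.0428] [-0.2652  0.3292  0.3133]
```

View pics/c2.png

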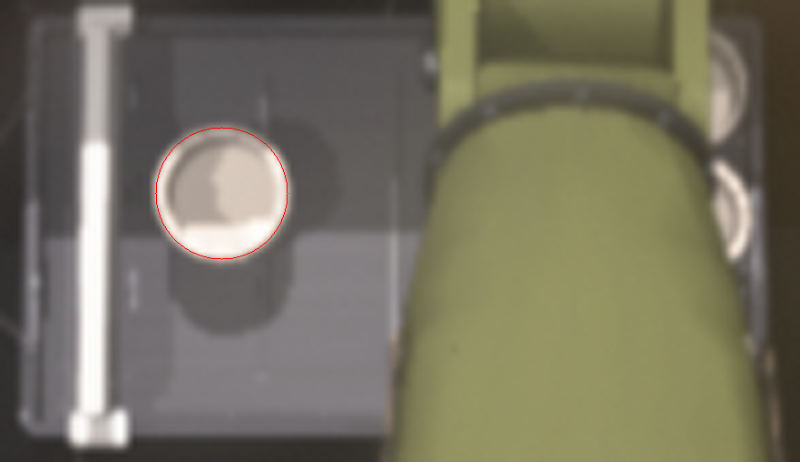

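>>> carry_out(commands="0 0 0 0 0 0 18;0 0 0 0 0 0 18;0 0 -0.1 0 0 0 18;0 0 -0.22 0 0 0 18;0 0 -0.34 0 0 0 18;-0.08 -0.2 -0.34 0 0 0 18;-0.15 -0.4 -0.34 0 0 0 18;-0.226 -0.6 -0.34 0 0 0 18;-0.226 -0.706 -0.34 0 0 0 18;-0.226 -0.706 -0.34 0 0 0 18;-0.226 -0.706 -0.34 0 0 0 18;-0.226 -0.706 -0.34 0 0 0 18")

```text
clock: 6.1
tool_pos: [0.5762, 0.1715, 0.1277]
eef_rot: [3.141, -0.0, -0.0]
wrist_force: [-0.0, -0.0, -0.1]
grip_width: 0.213
grasp_force: 0.0
```

```bash
python3 - <<'E'
from h import *
np.set_printoptions(precision=4,suppress=True)
print(circles('c3'))
s=get_state();print(s['tool_pos'],s['wrist_force'])
E
```

```text
[[ 0.558  -0.0838  0.0351]
 [ 0.4801 -0.0813  0.0362]
 [ 0.4801 -0.0813  0.0325]
 [ 0.5484 -0.0019  0.0352]]
[0.5762 0.1712 0.1277] [-0.5279  0.1145  0.0155]
```

>>> carry_out(commands="0 0 0.15 0 0 0 18;0 0 0.25 0 0 0 18;0 0 0.29 0 0 0 18;0 0 0.34 0 0 0 18;0 0 0.34 0 0 0 18;0 0 0.34 0 0 0 27;0 0 0.34 0 0 0 27;-0.08 0 0.34 0 0 0 27;-0.16 0 0.34 0 0 0 27;-0.24 0 0.34 0 0 0 27;-0.32 0 0.34 0 0 0 27;-0.385 0 0.34 0 0 0 27")

```text
clock: 7.35
tool_pos: [0.4794, 0.1723, 0.0438]
eef_rot: [-3.141, -0.001, -0.003]
wrist_force: [1.8, 0.4, -0.3]
grip_width: 0.319
grasp_force: 0.7
```

>>> carry_out(commands="0 0.1 0 0 0 0 27;0 0.2 0 0 0 0 27;0 0.3 0 0 0 0 27;-0.006 0.4 0 0 0 0 27;-0.008 0.5 0 0 0 0 27;-0.008 0.6 0 0 0 0 27;-0.008 0.66 0 0 0 0 27;-0.008 0.706 0 0 0 0 27;-0.008 0.706 0 0 0 0 27;-0.008 0.706 0 0 0 0 27")

```text
clock: 8.35
tool_pos: [0.4779, -0.0041, 0.043]
eef_rot: [3.142, 0.0, 0.001]
wrist_force: [0.4, 0.7, 0.5]
grip_width: 0.315
grasp_force: 0.0
```

>>> carry_out(commands="0 0 0 0 0 0 18;0 0 -0.02 0 0 0 18;0 0 -0.12 0 0 0 18;0 0 -0.24 0 0 0 10;0 0 -0.34 0 0 0 0;0.1 -0.2 -0.34 0 0 0 0;0.15 -0.4 -0.34 0 0 0 0;0.25 -0.6 -0.34 0 0 0 0;0.324 -0.8 -0.34 0 0 0 0;0.324 -1 -0.34 0 0 0 0;0.324 -1 -0.34 0 0 0 0;0.324 -1 -0.34 0 0 0 0")

```text
clock: 9.55
tool_pos: [0.5582, 0.2478, 0.1276]
eef_rot: [3.142, 0.006, -0.0]
wrist_force: [0.1, 0.4, -0.1]
grip_width: 0.001
grasp_force: 0.0
```

```bash
python3 - <<'E'
from h import *
np.set_printoptions(precision=4,suppress=True)
print(circles('c4'))
s=get_state();print(s['tool_pos'],s['wrist_force'])
E
```

```text
[[ 0.5573 -0.0838  0.034 ]
 [ 0.4823 -0.0806  0.0351]
 [ 0.5535 -0.011   0.0369]
 [ 0.5535 -0.011   0.032 ]
 [ 0.484  -0.0002  0.0329]]
[0.5583 0.2461 0.1276] [-0.6353 -0.931   0.3782]
```

View pics/c4.png

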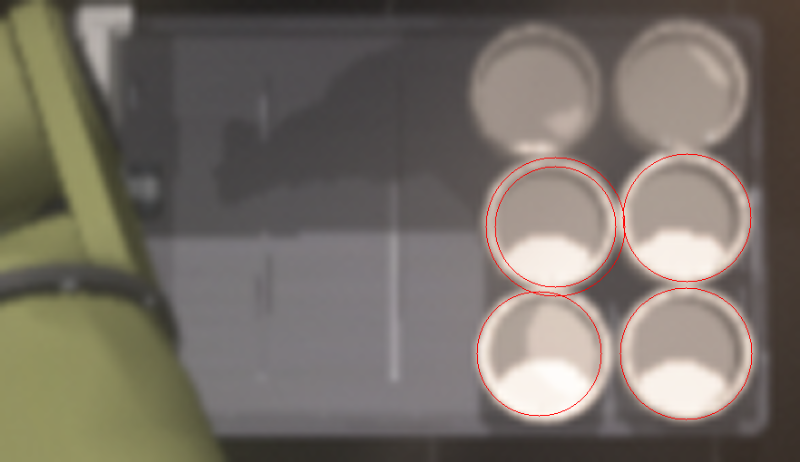

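The picture shows two rows of three, with the second row at columns 535–555 and slightly ragged, so the divider will square them up. Next I'll go behind the divider.

>>> carry_out(commands="0 -0.15 0 0 0 0 0;0 -0.15 0 0 0 0 0;0 -0.15 0.1 0 0 0 0;0 -0.15 0.2 0 0 0 0;0 -0.15 0.3 0 0 0 0;0 -0.15 0.3 0 0 0 0;0 -0.15 0.3 0 0 0 0")

```text
clock: 10.3
tool_pos: [0.5591, 0.2821, 0.0536]
eef_rot: [3.141, -0.001, -0.0]
wrist_force: [-0.7, 0.0, 1.1]
grip_width: 0.0
grasp_force: 0.0
```

>>> carry_out(commands="0 0.06 0 0 0 0 0;0 0.12 0 0 0 0 0;0 0.18 0 0 0 0 0;0 0.24 0 0 0 0 0;0 0.32 0 0 0 0 0;0 0.40 0 0 0 0 0;0 0.48 0 0 0 0 0;0 0.56 0 0 0 0 0;0 0.64 0 0 0 0 0;0 0.72 0 0 0 0 0;0 0.76 0 0 0 0 0")

```text
clock: 11.4
tool_pos: [0.5583, 0.091, 0.0528]
eef_rot: [3.142, -0.002, -0.001]
wrist_force: [-1.6, 3.2, -0.7]
grip_width: -0.003
grasp_force: 1.4
```

Pushing against 3 N of friction. I'll continue slowly.

>>> carry_out(commands="0 0.03 0 0 0 0 0;0 0.06 0 0 0 0 0;0 0.08 0 0 0 0 0;0 0.10 0 0 0 0 0;0 0.12 0 0 0 0 0;0 0.13 0 0 0 0 0;0 0.14 0 0 0 0 0;0 0.14 0 0 0 0 0")

```text
clock: 12.2
tool_pos: [0.5588, 0.058, 0.0528]
eef_rot: [3.142, 0.0, -0.0]
wrist_force: [-1.0, 1.6, -0.3]
grip_width: 0.001
grasp_force: 0.7
```

>>> carry_out(commands="0 0.008 0 0 0 0 0;0 0.016 0 0 0 0 0;0 0.024 0 0 0 0 0;0 0.024 0 0 0 0 0")

```text
clock: 12.6
tool_pos: [0.5587, 0.0524, 0.0528]
eef_rot: [-3.141, -0.0, 0.0]
wrist_force: [-1.4, 4.8, -0.3]
grip_width: -0.002
grasp_force: 2.6
```

>>> carry_out(commands="0 0.006 0 0 0 0 0;0 0.012 0 0 0 0 0;0 0.012 0 0 0 0 0")

```text
clock: 12.9
tool_pos: [0.5587, 0.0497, 0.0527]
eef_rot: [-3.141, -0.001, 0.0]
wrist_force: [-2.7, 7.3, 0.6]
grip_width: 0.004
grasp_force: 3.7
```

>>> carry_out(commands="0 0.006 0 0 0 0 0;0 0.008 0 0 0 0 0;0 0.008 0 0 0 0 0")

```text
clock: 13.2
tool_pos: [0.5587, 0.0491, 0.0528]
eef_rot: [-3.139, -0.001, 0.0]
wrist_force: [-3.3, 19.0, 0.6]
grip_width: 0.003
grasp_force: 9.6
```

>>> carry_out(commands="0 -0.03 0 0 0 0 0;0 -0.12 0 0 0 0 0;0 -0.12 0 0 0 0 0;0 -0.12 -0.2 0 0 0 0;0 -0.3 -0.4 0 0 0 0;0 -0.5 -0.5 0 0 0 0;0 -0.7 -0.5 0 0 0 0;0 -0.9 -0.5 0 0 0 0;0 -1 -0.5 0 0 0 0;0 -1 -0.5 0 0 0 0;0 -1 -0.5 0 0 0 0")

```text
clock: 14.3
tool_pos: [0.5588, 0.2973, 0.1775]
eef_rot: [3.141, 0.003, 0.0]
wrist_force: [-0.2, 0.0, -0.5]
grip_width: 0.003
grasp_force: 0.0
```

```bash
python3 - <<'E'
from h import *
np.set_printoptions(precision=4,suppress=True)
print(circles('c5'))
im=snapshot('side');c=im[150:260,200:330]
cv2.imwrite('pics/s5.png',cv2.resize(c,None,fx=5,fy=5,interpolation=cv2.INTER_CUBIC)[:,:,::-1])
E
```

```text
[[ 0.5565 -0.0852  0.035 ]
 [ 0.4823 -0.0844  0.0357]
 [ 0.4815 -0.0128  0.0343]]
```

View pics/c5.png

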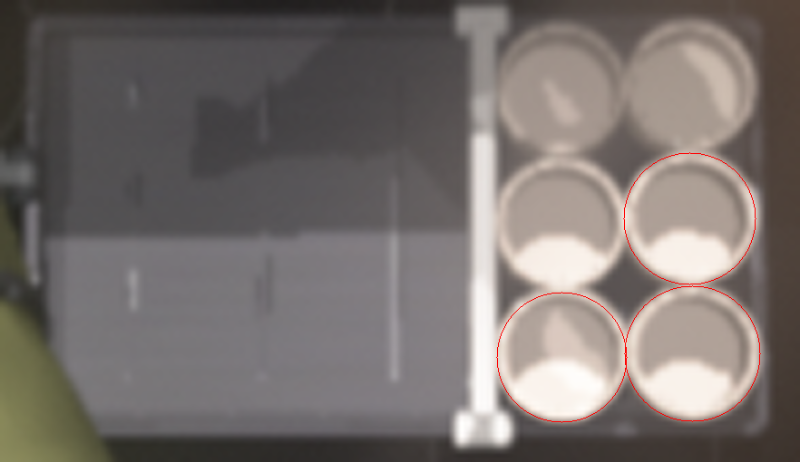

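View pics/s5.png

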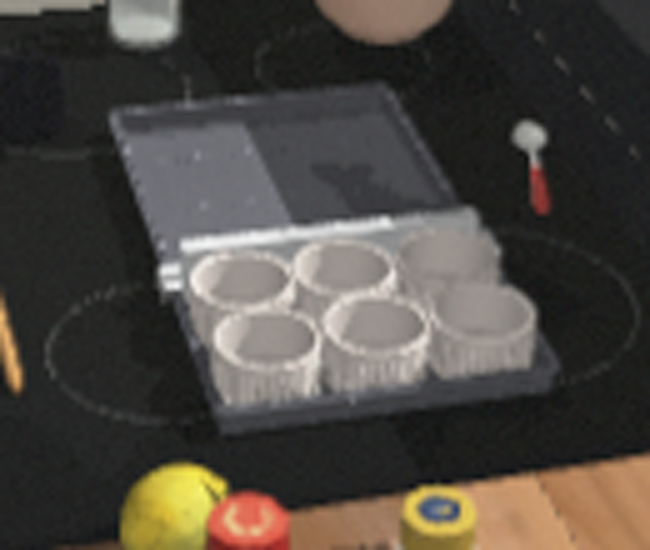

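The side view shows all six upright and flat. The row pitch is about 72 mm, but row 1 may sit about 3 mm off the end wall. I'll push once more, a little harder, to be sure.

>>> carry_out(commands="0 0.2 0 0 0 0 0;0 0.4 0 0 0 0 0;0 0.6 0 0 0 0 0;0 0.75 0 0 0 0 0;0 0.87 0 0 0 0 0;0 0.87 0.12 0 0 0 0;0 0.87 0.25 0 0 0 0;0 0.87 0.38 0 0 0 0;0 0.87 0.5 0 0 0 0;0 0.87 0.5 0 0 0 0;0 0.93 0.5 0 0 0 0;0 0.98 0.5 0 0 0 0")

```text
clock: 15.6
tool_pos: [0.5596, 0.0506, 0.0546]
eef_rot: [3.141, -0.0, 0.004]
wrist_force: [-0.8, 1.0, 0.1]
grip_width: 0.001
grasp_force: 0.0
```

>>> carry_out(commands="0 0.004 0 0 0 0 0;0 0.008 0 0 0 0 0;0 0.012 0 0 0 0 0;0 0.012 0 0 0 0 0")

```text
clock: 16.0
tool_pos: [0.5596, 0.0494, 0.0545]
eef_rot: [-3.14, 0.0, -0.004]
wrist_force: [0.2, 7.8, 5.3]
grip_width: -0.002
grasp_force: 4.0
```

>>> carry_out(commands="0 0.004 0 0 0 0 0;0 0.004 0 0 0 0 0;0 0.004 0 0 0 0 0")

```text
clock: 16.3
tool_pos: [0.5596, 0.0491, 0.0545]
eef_rot: [-3.14, -0.0, -0.005]
wrist_force: [-0.1, 13.8, 5.5]
grip_width: -0.0
grasp_force: 7.1
```

>>> carry_out(commands="0 0.006 0 0 0 0 0;0 0.010 0 0 0 0 0;0 0.010 0 0 0 0 0")

```text
clock: 16.6
tool_pos: [0.5595, 0.0484, 0.0545]
eef_rot: [-3.137, -0.001, -0.005]
wrist_force: [-0.2, 29.8, 5.7]
grip_width: -0.001
grasp_force: 15.1
```

Force climbs to 30 N at the same position, so this is a solid stop. I'll back off.

>>> carry_out(commands="0 -0.03 0 0 0 0 0;0 -0.12 0 0 0 0 0;0 -0.12 0 0 0 0 0;0 -0.12 -0.2 0 0 0 0;0 -0.3 -0.4 0 0 0 0;0 -0.5 -0.5 0 0 0 0;0 -0.7 -0.5 0 0 0 0;0 -0.9 -0.5 0 0 0 0;0 -1 -0.5 0 0 0 0;0 -1 -0.5 0 0 0 0;0 -1 -0.5 0 0 0 0")

```text
clock: 17.7
tool_pos: [0.5588, 0.2955, 0.178]
eef_rot: [3.141, 0.002, 0.001]
wrist_force: [-0.4, -0.8, -0.6]
grip_width: 0.003
grasp_force: 0.0
```

```bash
python3 - <<'E'
from h import *
np.set_printoptions(precision=4,suppress=True)
print(circles('c6'))
im=snapshot('top')
# divider centre: bright column along several rows
for r in (172,185,200,208):
    row=im[r,225:300].astype(float).mean(1);pk=255
    seg=row[30:44] if False else row[:]
    print(r,seg[33:46].round())
s=get_state();print(s['clock'],s['wrist_force'])
E
```

```text
[[ 0.6301 -0.0868  0.0354]
 [ 0.5565 -0.0845  0.0365]
 [ 0.48   -0.0836  0.0322]
 [ 0.4815 -0.0121  0.0326]]
172 [ 90.  92. 103. 152. 213. 225. 223. 199. 135. 106. 121. 153. 178.]
185 [130. 131. 133. 163. 215. 226. 224. 205. 164. 189. 197. 176. 177.]
200 [133. 132. 135. 177. 239. 247. 245. 231. 192. 218. 214. 180. 165.]
208 [131. 131. 136. 183. 242. 249. 248. 235. 201. 228. 208. 175. 181.]
17.8 [-0.3695 -1.1376 -1.1645]
```

View pics/c6.png

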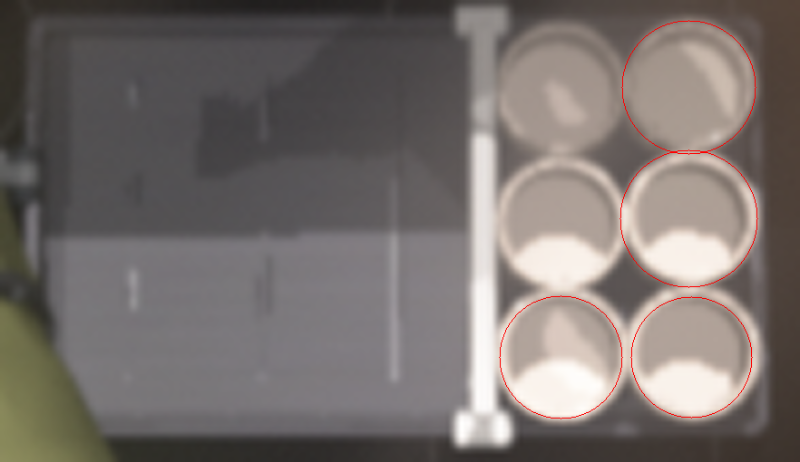

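The rows are tight, the divider sits flush against them, and nothing touches the robot. I'll hand it in.

```bash
python3 -c "
from cell import *
print(hand_in())"
```

```text
the job is handed in; nothing more can be done
None
```

I handed the job in at about 18 s: all six ramekins stand upright in two rows of three at the closed end, and the divider is pushed against them until it stopped firmly at about 30 N; the hand-in call returned no verdict, and I couldn't read the divider's joint value directly.

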